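# Kit the stripped microscope parts into their nests

## Robot

A 6-joint arm with a two-finger parallel gripper is mounted at the origin on the work surface. World frame = base frame: x ahead of the robot, y to its left, z up, the work surface at z = 0. Lengths are in m, angles in degrees, forces in N, time in s.
With the tool pointing down it reaches from about 0.25 to 0.725 m from the base axis. Payload 9.7 kg.
Tool frame: the origin (TCP) lies midway between the tips of the shut fingers; the grasp point (between the pads) lies 19 mm behind it; z points along the fingers, y is the line along which they close (so a half turn about z gives the same grasp; the last joint's range is limited). The gripper opens to 85 mm and grips with 20 to 120 N. Pads are 22 mm wide; open, the fingers measure 114 mm over their backs; the gripper's body (76 mm by 85 mm) begins 54 mm behind the grasp point. The pads swing forward as they close: fully open they stand 13 mm farther back than shut.
Start: joints at [64.458, 4.979, 10.078, 95.1, 0, 90], TCP at [0.237, 0.496, 0.231] pointing down, gripper open.
Joint ranges: [-179.16, 179.16], [-48.56, 103.87], [-65.8, 70.77], [-126.05, 130.52], [-82.76, 87.17], [-180, 180]. Speed limits (degrees/s): [127.2, 127.2, 147.25, 180, 180, 180].

## Interface

Orientations are given as [roll, pitch, yaw] about the fixed x, y, z axes, in that order (R = Rz(yaw) Ry(pitch) Rx(roll)).
In Python, from workcell import * gives the robot as it stands.
- The arm moves only by the tool servo_tool, never from a script. Its argument "moves" is a list of rows, each a list of 4 numbers: the shift along the world's x, y, z in parts of the range, where 1.0 means 80 cm, then the turn about the world's z in parts of the range, where 1.0 means pi rad. A call has 1 to 20 rows; each row is the pose to reach, as a shift and turn from the pose commanded when the call began; what a row does not reach only later rows make up. A row lasts 1/12 s, in which the tool goes at most 41.7 mm and 7.16 degrees, less where a joint would pass 70% of its speed; a pose out of reach is approached as far as the arm can. A call with a gripper value outside its range is refused whole. "claw" is the closure, from 0 (fully open) to 1 (shut), set as the call begins (left out, the last holds). The fingers move at their own pace and stop on an object; "force" is the grip in N (left out, the last holds). Time passes only in rows, so rows that repeat a pose let the fingers close. It gives the time, the measured TCP pose, the force, the opening and the grip force at its end, in the units of the state.
- get_obs(): the state, without advancing time (a new reading comes with each control period).
- camera(name): name is "side" or "top" or "wrist"; returns the picture (400x640x3 uint8, red, green, blue); there is no depth.
- get_calibration(name): a dict with "fx", "fy", "cx", "cy" (pixels), "rvec" (rotation vector, rad) and "tvec" (3), from world to camera coordinates, as OpenCV has them; the wrist camera has in their place "tool_from_camera" (4x4, takes a point from camera to tool coordinates, whose origin is the TCP and whose axes are the flange's). Camera axes: x right, y down, z forward; pixel columns grow to the right and rows downward; lengths in m; the calibration is good to about 2 mm. A picture is of the moment at which its call begins: read the wrist's pose just before it. get_calibration takes no time and is no camera call.
- job_done(): hands the job in; it is judged then, once.
The state is a dict: "time": time; "q": joint angles; "qd": joint speeds; "joint_efforts": joint torques, N m; "ee_pos": TCP position; "tcp_rot": TCP orientation; "wrist_force": force on the tool from outside, world axes, zero at the start; "torque": the same for the moment, N m; "opening": finger opening in m; "grasp_force": force on a finger pad.
Only numpy, scipy, OpenCV 4.12 (cv2) and the standard library are available. Lean on these libraries where they do the work, as an engineer would, in place of code of your own. Each camera call takes 0.05 s, during which the arm holds its last target. There are 200 camera calls.

## Task

The microscope on this service bench has been stripped: put its four loose parts (the glass beam splitter cube, the grey cast focus block, the red eyepiece cap and the steel objective) into the white kitting nests, each in the nest whose blue recess has its outline and size, the wider round one being for the cap. Keep every part the same way up as it stands now, lower it in rather than dropping it, and leave it sitting flat on the floor of its recess. Leave the jar and the dish of screws standing where they are.

Things in the scene. Friction and masses are not known exactly. Their poses are not given: they have to be found in the camera images.
- beam_cube: beam splitter cube: clear glass cube 30 x 30 x 30 mm with white ground edges and underside and an amber coated diagonal seen from above; loose, about 70 g. Origin: centre of its underside; z up, x and y square to its side faces.
- focus_block: focus block: grey cast metal block, base 72 mm (its x) by 42 mm (its y) and 26 mm high, with a bright dovetail slide (26 mm wide in y) along x on top, 38 mm high overall; loose, about 260 g. Origin: centre of its underside; z up. Its base has plain upright sides to grip 42 mm apart.
- eyepiece_cap: eyepiece cap: red plastic ribbed round cap standing closed face up, 48 mm across the ribs (grip width 46 mm) and 28 mm high, upright sides up to 25 mm; loose, about 22 g. Origin: centre of its underside; z up.
- objective: microscope objective: bright steel barrel with a black and a yellow ring, standing front lens up; 30 mm diameter from 4 to 35 mm above its foot, then tapering, 50 mm high; foot 25 mm diameter; loose, about 130 g. Origin: centre of its foot's underside; z up.
- nest_cube: nest for the beam splitter cube: white plate 72 x 72 mm with a blue-floored square recess 46 x 46 mm in its middle. Fixed to the bench. Origin: centre of its underside, on the bench; z up, x and y along its sides. Rim (top face) 10 mm above the origin, flat recess floor 6 mm above it (recess 4 mm deep).
- nest_block: nest for the focus block: white plate 112 mm (its x) x 82 mm (its y) with a blue-floored rectangular recess 88 mm (its x) x 58 mm (its y) in its middle; the block lies along x, either way round. Fixed to the bench. Origin: centre of its underside, on the bench; z up, x and y along its sides. Rim (top face) 10 mm above the origin, flat recess floor 6 mm above it (recess 4 mm deep).
- nest_cap: nest for the eyepiece cap: white plate 86 x 86 mm with a large blue-floored round recess of 62 mm diameter in its middle. Fixed to the bench. Origin: centre of its underside, on the bench; z up, x and y along its sides. Rim (top face) 10 mm above the origin, flat recess floor 6 mm above it (recess 4 mm deep).
- nest_objective: nest for the objective: white plate 72 x 72 mm with a small blue-floored round recess of 46 mm diameter in its middle. Fixed to the bench. Origin: centre of its underside, on the bench; z up, x and y along its sides. Rim (top face) 10 mm above the origin, flat recess floor 6 mm above it (recess 4 mm deep).
- jar: bystander: amber glass jar with a black lid and a paper label, 40 mm diameter, 60 mm high, standing loose on the bench, 130 g. Origin: centre of its underside; z up.
- dish: bystander: round open steel dish of small screws, 80 mm diameter, 18 mm high, loose on the bench, 220 g. Origin: centre of its underside; z up.
Things that resemble listed ones, but are neither listed nor needed, are in the scene too. Of the things that look like the beam_cube, the larger one is meant.

How it is judged (in metres and radians):
At the end, for the whole second after the job is handed in: Each of the four parts is at rest in its own nest: its origin within 12 mm of the nest's centre (anywhere inside the recess), its underside on the recess floor (4.5 to 7.5 mm above the nest's origin) and upright within 0.05 rad (horizontal distance between beam_cube and nest_cube below 0.012 m and z of beam_cube in the frame of nest_cube between 0.0045 and 0.0075 m and angle between each of beam_cube, focus_block, eyepiece_cap, objective's own z axis and vertical below 0.05 rad and linear speed of each of beam_cube, focus_block, eyepiece_cap, objective below 0.02 m/s and angular speed of each of beam_cube, focus_block, eyepiece_cap, objective below 0.2 rad/s and horizontal distance between focus_block and nest_block below 0.012 m and z of focus_block in the frame of nest_block between 0.0045 and 0.0075 m and horizontal distance between eyepiece_cap and nest_cap below 0.012 m and z of eyepiece_cap in the frame of nest_cap between 0.0045 and 0.0075 m and horizontal distance between objective and nest_objective below 0.012 m and z of objective in the frame of nest_objective between 0.0045 and 0.0075 m); the robot touches nothing.
It fails at once if one of the four parts is dropped or flung: moving faster than 0.6 m/s (a fall of about 18 mm) with no finger on it ((contact force between beam_cube and the fingers below 0.01 N and linear speed of beam_cube above 0.6 m/s) or (contact force between focus_block and the fingers below 0.01 N and linear speed of focus_block above 0.6 m/s) or (contact force between eyepiece_cap and the fingers below 0.01 N and linear speed of eyepiece_cap above 0.6 m/s) or (contact force between objective and the fingers below 0.01 N and linear speed of objective above 0.6 m/s)).
It fails at once if the jar is pushed more than 30 mm from where it stood, or tipped over (distance of jar from where it was at the start of the episode above 0.03 m or angle between jar's own z axis and vertical above 0.5 rad).
It fails at once if the dish is pushed more than 30 mm from where it stood, or tipped over (distance of dish from where it was at the start of the episode above 0.03 m or angle between dish's own z axis and vertical above 0.5 rad).
It also fails if it takes over 115 s, if anything falls off the work surface, if the arm or the gripper's body presses on something with over 40 N, if the wrist force passes 120 N, or if a joint passes its speed limit or range.

## Working session

There is one attempt and no reset: what is moved stays moved. The work goes in short steps, Python scripts to look and compute and a tool call to move; the robot and the scene stay as the last step left them, time stands still between calls to the robot, and variables do not carry over. Pictures are saved under pics/ and viewed, at most 14 in all, crops included, and the job is handed in when it is done.

Besides the shell and the picture viewer there is one more tool, called as a command line: name --pt "numbers of a row" for each row, then --argument value for the rest. servo_tool: Moves the arm, as the interface text tells. Its arguments: {"type":"object","properties":{"moves":{"type":"array","items":{"type":"array","items":{"type":"number"}}},"claw":{"type":"number"},"force":{"type":"number"}},"required":["moves"]}

```bash
mkdir -p pics; python3 - <<'E'
from workcell import *
import cv2
o=get_obs(); print(o)
for n in ("top","side"):
    cv2.imwrite(f"pics/{n}0.png",camera(n)[:,:,::-1]); print(get_calibration(n))
print(get_calibration("wrist"))
E
```

```text
{'time': 0.0, 'q': array([6.44568819e+01, 5.00964381e+00, 1.00361390e+01, 9.50983402e+01,
       1.00491773e-03, 9.00010647e+01]), 'qd': array([ 0.17262818,  0.0652616 ,  0.00396857, -0.01149187, -0.02184834,
        0.09447156]), 'joint_efforts': array([-1.79231436e-03, -5.20399511e+01,  4.64798033e+01,  1.66562176e-02,
       -1.63733739e-04,  2.12645961e-05]), 'ee_pos': array([0.23705876, 0.49605458, 0.23061212]), 'tcp_rot': array([-1.79928155e+02, -1.00358187e-03,  1.54455816e+02]), 'wrist_force': array([ 0.41212704, -0.93124252,  0.26359869]), 'torque': array([ 0.00414502, -0.0236228 ,  0.0021685 ]), 'grasp_force': 0.0, 'opening': 0.08535800782695077}
{'fx': 374.3179565294, 'fy': 374.3179565294, 'cx': 320.63147782550004, 'cy': 204.19286976510432, 'rvec': array([ 2.13847396, -2.13375029,  0.18146987]), 'tvec': array([-0.01339542,  0.52630623,  1.01902458])}
{'fx': 370.1227599331475, 'fy': 370.1227599331475, 'cx': 316.80122891454926, 'cy': 198.7018616037519, 'rvec': array([ 2.28094718, -0.31226318,  0.11981655]), 'tvec': array([-0.49293261,  0.12381336,  0.84502176])}
{'fx': 294.0053057066467, 'fy': 294.0053057066467, 'cx': 322.45434930505337, 'cy': 200.61214789414828, 'tool_from_camera': array([[ 3.65710250e-04, -9.57233649e-01, -2.89315758e-01,
         7.49322883e-02],
       [ 9.99999923e-01,  3.07954581e-04,  2.45149918e-04,
         1.09020005e-04],
       [-1.45569637e-04, -2.89315826e-01,  9.57233687e-01,
        -1.42643432e-01],
       [ 0.00000000e+00,  0.00000000e+00,  0.00000000e+00,
         1.00000000e+00]])}
```

View pics/top0.png

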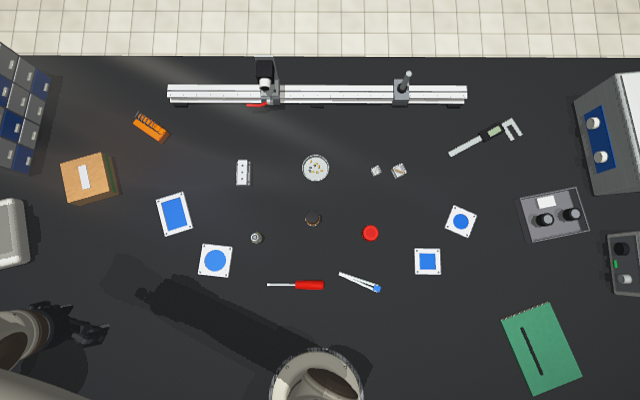

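View pics/side0.png

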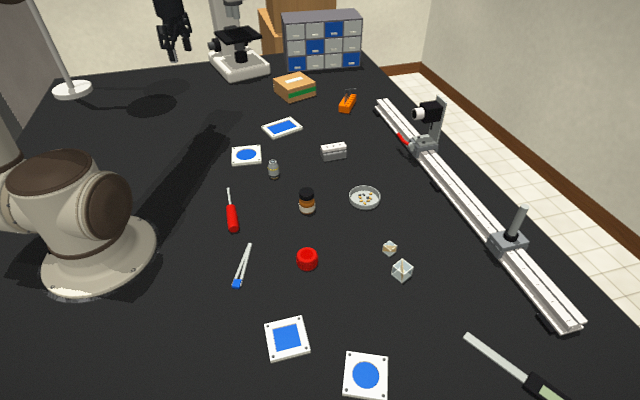

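The top view shows these parts:
- Large cube at about (399,171), with a smaller decoy cube at (376,170).
- Block (243,172), cap (370,233) and objective (256,238).
- Nests: block (174,214), large round (215,261), small round (461,221), square (428,261).
- Jar (312,219) and dish (315,168).

In the side view the big cube is at (402,271) and the small one at (389,248). Other things that could be confused are the red screwdriver handle and red lever (for the cap) and the jar's black lid (for the objective).

```bash
cat > h.py <<'E'
from workcell import *
import cv2, numpy as np
from scipy.spatial.transform import Rotation as Rn
def cam(n,obs=None):
    c=get_calibration(n)
    K=np.array([[c['fx'],0,c['cx']],[0,c['fy'],c['cy']],[0,0,1.]])
    if n=='wrist':
        T=np.eye(4);T[:3,:3]=Rn.from_euler('xyz',obs['tcp_rot'],degrees=True).as_matrix();T[:3,3]=obs['ee_pos']
        T=T@c['tool_from_camera']; return K,T[:3,:3],T[:3,3]
    R=cv2.Rodrigues(c['rvec'])[0]; return K,R.T,-R.T@c['tvec']
def ray(C,p):
    K,R,o=C; d=R@np.linalg.solve(K,[p[0],p[1],1]); return o,d/np.linalg.norm(d)
def onz(C,p,z):
    o,d=ray(C,p); return o+d*(z-o[2])/d[2]
def proj(C,X):
    K,R,o=C; v=K@(R.T@(np.asarray(X)-o)); return v[:2]/v[2]
def tri(Ca,a,Cb,b):
    (o1,d1),(o2,d2)=ray(Ca,a),ray(Cb,b)
    s=np.linalg.lstsq(np.stack([d1,-d2],1),o2-o1,rcond=None)[0]
    x,y=o1+d1*s[0],o2+d2*s[1]; return (x+y)/2,np.linalg.norm(x-y)
def blobs(m,lo=30):
    cs=cv2.findContours(m.astype(np.uint8),cv2.RETR_EXTERNAL,cv2.CHAIN_APPROX_NONE)[0]
    return [c for c in cs if cv2.contourArea(c)>lo]
def cen(c):
    m=cv2.moments(c); return np.array([m['m10'],m['m01']])/m['m00']
def blue(im): r,g,b=[im[...,i].astype(int) for i in range(3)]; return (b>120)&(b-r>70)&(b-g>40)
def red(im): r,g,b=[im[...,i].astype(int) for i in range(3)]; return (r>90)&(r-g>70)&(r-b>70)
def bright(im): return im.min(2)>75
E
python3 - <<'E'
from h import *
t=cv2.imread('pics/top0.png')[:,:,::-1];s=cv2.imread('pics/side0.png')[:,:,::-1]
T,S=cam('top'),cam('side')
def near(img,f,p): 
    b=blobs(f(img),8); return min(b,key=lambda c:np.hypot(*(cen(c)-p)))
for n,f,p,q in [('nblock',blue,(174,214),(282,127)),('ncap',blue,(215,261),(246,155)),('nobj',blue,(461,221),(366,375)),('ncube',blue,(428,261),(288,337)),
  ('cap',red,(370,233),(307,258)),('cube',bright,(399,171),(402,271)),('decoy',bright,(376,170),(389,248)),('block',bright,(243,172),(333,151)),('obj',bright,(256,238),(273,169)),('dish',bright,(315,168),(364,197))]:
    a,b=near(t,f,p),near(s,f,q)
    X,e=tri(T,cen(a),S,cen(b)); r=cv2.minAreaRect(np.array([onz(T,v,X[2])[:2] for v in a[:,0]],np.float32)*1000)
    print(n,X.round(4),'err %.4f'%e,'top@0.006',onz(T,cen(a),.006)[:2].round(4),'rect',np.round(r[1],1),round(r[2],1))
print('jar',onz(T,(312,219),.06).round(3), tri(T,(312,219),S,(306,192)))
print(cam('top')[2],cam('side')[2])
a=np.hstack([cv2.resize(t[145:195,360:420],None,fx=6,fy=6),cv2.resize(s[230:290,370:430],None,fx=5,fy=5)])
cv2.imwrite('pics/crop.png',a[:,:,::-1])
E
```

```text
nblock [0.5022 0.4166 0.0063] err 0.0026 top@0.006 [0.5036 0.4167] rect [87.  56.5] 17.7
ncap [0.3684 0.2902 0.0067] err 0.0021 top@0.006 [0.3695 0.2904] rect [56.7 58.1] 0.1
nobj [ 0.4827 -0.4201  0.0061] err 0.0016 top@0.006 [ 0.4836 -0.4203] rect [40.9 42. ] 86.8
ncube [ 0.3666 -0.3177  0.0061] err 0.0006 top@0.006 [ 0.3669 -0.3178] rect [45.4 44.5] 0.1
cap [ 0.447  -0.1548  0.0132] err 0.0022 top@0.006 [ 0.4487 -0.1558] rect [44.5 47.5] 44.7
cube [ 0.6317 -0.2418  0.0159] err 0.0028 top@0.006 [ 0.6357 -0.2444] rect [37.4 42. ] 27.0
decoy [ 0.6326 -0.1754  0.012 ] err 0.0032 top@0.006 [ 0.6358 -0.1767] rect [28.5 29.7] 25.0
block [0.624  0.2172 0.0182] err 0.0024 top@0.006 [0.6284 0.2196] rect [79.9 41.4] 1.9
obj [0.4315 0.1721 0.028 ] err 0.0009 top@0.006 [0.4336 0.1758] rect [30.5 27.7] 46.0
dish [0.6416 0.0045 0.0102] err 0.0034 top@0.006 [0.6445 0.0042] rect [82.9 80.5] 0.2
jar [0.482 0.012 0.06 ] (array([0.48485809, 0.01150112, 0.05695625]), np.float64(0.005186417265404982))
[ 0.35040075 -0.0090075   1.09212039] [ 0.34101805 -0.66071373  0.64771764]
```

View pics/crop.png

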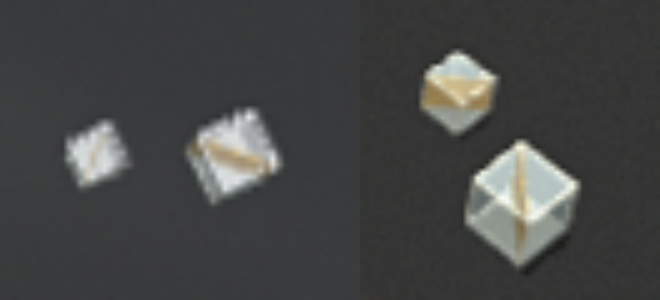

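The close crop confirms it: the larger cube at top pixel (399,171) is the target, and the decoy at (376,170) is smaller. I'll start with the objective, which is nearest.

Careful with the scale: shifts go in shares of 80 cm and turns go in shares of pi rad. That gives: -32.4 cm / 80 = -0.405, 19.4 cm / 80 = 0.2425, -2.696 rad / 3.1416 = -0.8582.

servo_tool --pt "0.2425 -0.405 -0.0875 -0.8582" --pt "0.2425 -0.405 -0.0875 -0.8582" --pt "0.2425 -0.405 -0.0875 -0.8582" --pt "0.2425 -0.405 -0.0875 -0.8582" --pt "0.2425 -0.405 -0.0875 -0.8582" --pt "0.2425 -0.405 -0.0875 -0.8582" --pt "0.2425 -0.405 -0.0875 -0.8582" --pt "0.2425 -0.405 -0.0875 -0.8582" --pt "0.2425 -0.405 -0.0875 -0.8582" --pt "0.2425 -0.405 -0.0875 -0.8582" --pt "0.2425 -0.405 -0.0875 -0.8582" --pt "0.2425 -0.405 -0.0875 -0.8582" --pt "0.2425 -0.405 -0.0875 -0.8582" --pt "0.2425 -0.405 -0.0875 -0.8582" --pt "0.2425 -0.405 -0.0875 -0.8582" --pt "0.2425 -0.405 -0.0875 -0.8582" --pt "0.2425 -0.405 -0.0875 -0.8582" --pt "0.2425 -0.405 -0.0875 -0.8582" --pt "0.2425 -0.405 -0.0875 -0.8582" --pt "0.2425 -0.405 -0.0875 -0.8582" --claw 0 --force 40

```text
time: 1.77
ee_pos: [0.4417, 0.1339, 0.1609]
tcp_rot: [-177.8, 0.1, 15.7]
wrist_force: [0.5, 0.2, 0.2]
opening: 0.0852
grasp_force: 0.0
```

servo_tool --pt "0 0 0 0" --pt "0 0 0 0" --pt "0 0 0 0" --pt "0 0 0 0" --pt "0 0 0 0"

```text
time: 2.18
ee_pos: [0.4418, 0.1333, 0.1612]
tcp_rot: [-177.8, 0.1, 15.5]
wrist_force: [1.0, -0.1, 0.5]
opening: 0.0853
grasp_force: 0.0
```

```bash
python3 - <<'E'
from h import *
print(get_obs())
E
```

```text
{'time': 2.1833, 'q': array([ 15.45028674,  -7.91962402, -10.33331983,  87.67264748,
         2.17920485, 179.94457945]), 'qd': array([-0.01074871,  0.11240679,  0.04062998, -0.04942249,  0.02838182,
        0.05066038]), 'joint_efforts': array([-3.15579493e-01, -3.82839310e+01,  4.70129120e+01,  1.83051737e-02,
        1.13453048e-01,  1.05404604e-03]), 'ee_pos': array([0.44177182, 0.13334496, 0.16121881]), 'tcp_rot': array([-1.77820713e+02,  8.42358709e-02,  1.55056673e+01]), 'wrist_force': array([ 0.9835656 , -0.13569186,  0.4757069 ]), 'torque': array([-0.07609856,  0.01930304,  0.02925236]), 'grasp_force': 0.0, 'opening': 0.08534094958398206}
```

In the tool's units: 3.9 cm / 80 = 0.0488, -1 cm / 80 = -0.0125, -0.27 rad / 3.1416 = -0.0859.

servo_tool --pt "-0.0125 0.0488 0 -0.0859" --pt "-0.0125 0.0488 0 -0.0859" --pt "-0.0125 0.0488 0 -0.0859" --pt "-0.0125 0.0488 0 -0.0859" --pt "-0.0125 0.0488 0 -0.0859" --pt "-0.0125 0.0488 0 -0.0859"

```text
time: 2.68
ee_pos: [0.4415, 0.0456, 0.1615]
tcp_rot: [-175.8, 0.1, 3.3]
wrist_force: [-1.3, 0.4, -0.7]
opening: 0.0857
grasp_force: 0.0
```

```bash
python3 - <<'E'
from h import *
o=get_obs();print(o['ee_pos'],o['tcp_rot'],o['q'])
cv2.imwrite('pics/w1.png',camera('wrist')[:,:,::-1])
E
```

```text
[0.44148256 0.04557611 0.1614577 ] [-1.75840430e+02  1.26262869e-01  3.27760190e+00] [  3.22443806 -10.34847971 -12.48435783  87.99425109   4.15945123
 179.94669589]
```

View pics/w1.png

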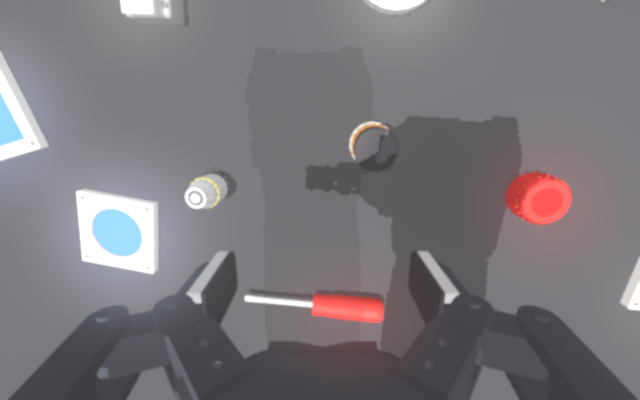

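The wrist view shows the objective at (205,192), the jar at (375,145), the cap at (538,198) and the cap nest at (117,232). My turn ran joint 6 into its 180° limit, because yaw = q1 − q6 + 180. I'll turn back toward yaw 90.

In the tool's units: 12.6 cm / 80 = 0.1575, -1 cm / 80 = -0.0125, 1.51 rad / 3.1416 = 0.4806.

servo_tool --pt "-0.0125 0.1575 0 0.4806" --pt "-0.0125 0.1575 0 0.4806" --pt "-0.0125 0.1575 0 0.4806" --pt "-0.0125 0.1575 0 0.4806" --pt "-0.0125 0.1575 0 0.4806" --pt "-0.0125 0.1575 0 0.4806" --pt "-0.0125 0.1575 0 0.4806" --pt "-0.0125 0.1575 0 0.4806" --pt "-0.0125 0.1575 0 0.4806" --pt "-0.0125 0.1575 0 0.4806" --pt "-0.0125 0.1575 0 0.4806" --pt "-0.0125 0.1575 0 0.4806" --pt "-0.0125 0.1575 0 0.4806" --pt "-0.0125 0.1575 0 0.4806" --pt "-0.0125 0.1575 0 0.4806" --pt "-0.0125 0.1575 0 0.4806"

```text
time: 4.07
ee_pos: [0.4315, 0.1726, 0.1614]
tcp_rot: [-175.8, 0.1, 89.7]
wrist_force: [0.4, 0.4, -0.4]
opening: 0.0854
grasp_force: 0.0
```

Yaw and position are right, but the limit left a 4° roll baked into the commanded pose. I'll undo it at the opposite joint-6 limit.

In the tool's units: -15 cm / 80 = -0.1875, 2.49 rad / 3.1416 = 0.7926.

servo_tool --pt "0 -0.1875 0 0.7926" --pt "0 -0.1875 0 0.7926" --pt "0 -0.1875 0 0.7926" --pt "0 -0.1875 0 0.7926" --pt "0 -0.1875 0 0.7926" --pt "0 -0.1875 0 0.7926" --pt "0 -0.1875 0 0.7926" --pt "0 -0.1875 0 0.7926" --pt "0 -0.1875 0 0.7926" --pt "0 -0.1875 0 0.7926" --pt "0 -0.1875 0 0.7926" --pt "0 -0.1875 0 0.7926" --pt "0 -0.1875 0 0.7926" --pt "0 -0.1875 0 0.7926" --pt "0 -0.1875 0 0.7926" --pt "0 -0.1875 0 0.7926" --pt "0 -0.1875 0 0.7926" --pt "0 -0.1875 0 0.7926" --pt "0 -0.1875 0 0.7926" --pt "0 -0.1875 0 0.7926"

```text
time: 5.73
ee_pos: [0.4316, 0.0224, 0.1615]
tcp_rot: [-175.8, 0.2, -129.6]
wrist_force: [0.2, 0.1, -0.1]
opening: 0.0852
grasp_force: 0.0
```

In the tool's units: 2.2 rad / 3.1416 = 0.7003.

servo_tool --pt "0 0 0 0.7003" --pt "0 0 0 0.7003" --pt "0 0 0 0.7003" --pt "0 0 0 0.7003" --pt "0 0 0 0.7003" --pt "0 0 0 0.7003" --pt "0 0 0 0.7003" --pt "0 0 0 0.7003" --pt "0 0 0 0.7003" --pt "0 0 0 0.7003" --pt "0 0 0 0.7003" --pt "0 0 0 0.7003" --pt "0 0 0 0.7003" --pt "0 0 0 0.7003" --pt "0 0 0 0.7003" --pt "0 0 0 0.7003" --pt "0 0 0 0.7003" --pt "0 0 0 0.7003" --pt "0 0 0 0.7003"

```text
time: 7.32
ee_pos: [0.4317, 0.0223, 0.1614]
tcp_rot: [-175.8, 0.1, -3.7]
wrist_force: [0.6, 0.2, 0.1]
opening: 0.0855
grasp_force: 0.0
```

In the tool's units: 0.25 rad / 3.1416 = 0.0796.

servo_tool --pt "0 0 0 0.0796" --pt "0 0 0 0.0796" --pt "0 0 0 0.0796" --pt "0 0 0 0.0796" --pt "0 0 0 0.0796" --pt "0 0 0 0.0796"

```text
time: 7.82
ee_pos: [0.4254, 0.0689, 0.1614]
tcp_rot: [-177.6, 0.2, 7.5]
wrist_force: [0.4, -0.8, 1.2]
opening: 0.0853
grasp_force: 0.0
```

```bash
python3 - <<'E'
from h import *
o=get_obs();print(o['ee_pos'],o['tcp_rot'],o['q'])
E
```

```text
[0.42538403 0.06894018 0.16139572] [-1.77586473e+02  1.71535847e-01  7.46522002e+00] [   7.60943461  -12.04679188  -13.86813615   88.34411257    2.41395064
 -179.85565797]
```

Reversing it at the other limit works. I'll continue in short, controlled amounts.

In the tool's units: 0.25 rad / 3.1416 = 0.0796.

servo_tool --pt "0 0 0 0.0796" --pt "0 0 0 0.0796" --pt "0 0 0 0.0796" --pt "0 0 0 0.0796" --pt "0 0 0 0.0796" --pt "0 0 0 0.0796"

```text
time: 8.32
ee_pos: [0.4009, 0.1409, 0.1614]
tcp_rot: [-179.4, 0.2, 18.9]
wrist_force: [-0.1, 0.7, -0.4]
opening: 0.0855
grasp_force: 0.0
```

In the tool's units: 0.1 rad / 3.1416 = 0.0318.

servo_tool --pt "0 0 0 0.0318" --pt "0 0 0 0.0318" --pt "0 0 0 0.0318"

```text
time: 8.57
ee_pos: [0.3912, 0.1638, 0.1614]
tcp_rot: [179.5, 0.2, 23.0]
wrist_force: [-0.1, -0.3, 0.3]
opening: 0.0853
grasp_force: 0.0
```

In the tool's units: 4 cm / 80 = 0.05, -1 cm / 80 = -0.0125, -2.3 rad / 3.1416 = -0.7321.

servo_tool --pt "0.05 0.01 -0.0125 -0.7321" --pt "0.05 0.01 -0.0125 -0.7321" --pt "0.05 0.01 -0.0125 -0.7321" --pt "0.05 0.01 -0.0125 -0.7321" --pt "0.05 0.01 -0.0125 -0.7321" --pt "0.05 0.01 -0.0125 -0.7321" --pt "0.05 0.01 -0.0125 -0.7321" --pt "0.05 0.01 -0.0125 -0.7321" --pt "0.05 0.01 -0.0125 -0.7321" --pt "0.05 0.01 -0.0125 -0.7321" --pt "0.05 0.01 -0.0125 -0.7321" --pt "0.05 0.01 -0.0125 -0.7321" --pt "0.05 0.01 -0.0125 -0.7321" --pt "0.05 0.01 -0.0125 -0.7321" --pt "0.05 0.01 -0.0125 -0.7321" --pt "0.05 0.01 -0.0125 -0.7321" --pt "0.05 0.01 -0.0125 -0.7321" --pt "0.05 0.01 -0.0125 -0.7321" --pt "0.05 0.01 -0.0125 -0.7321" --pt "0.05 0.01 -0.0125 -0.7321"

```text
time: 10.23
ee_pos: [0.4316, 0.1708, 0.1513]
tcp_rot: [179.5, 0.2, -109.0]
wrist_force: [0.8, 0.9, -0.0]
opening: 0.0856
grasp_force: 0.0
```

```bash
python3 - <<'E'
from h import *
o=get_obs();print(o['ee_pos'],o['tcp_rot'],o['q'])
im=camera('wrist');cv2.imwrite('pics/w2.png',im[:,:,::-1])
C=cam('wrist',o)
for z in(0,.02,.05): print(z,proj(C,[.4315,.172,z]).round(0))
E
```

```text
[0.43156255 0.1707883  0.15129928] [ 179.48843757    0.23586871 -109.04651266] [ 21.27719578  -7.4044489  -10.94557382  86.69627015   0.51085591
 -49.67840287]
0 [320. 187.]
0.02 [320. 192.]
0.05 [321. 201.]
```

View pics/w2.png

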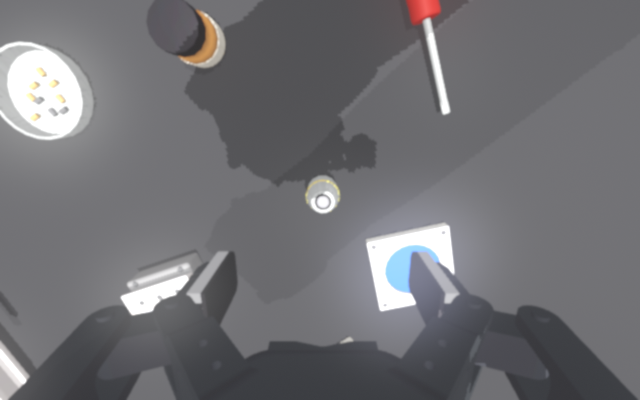

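The wrist view shows the objective's lens at (322,202), which matches its predicted (321,201). I'll descend and grip it.

In the tool's units: -14.3 cm / 80 = -0.1788, -13 cm / 80 = -0.1625.

servo_tool --pt "0 0.0013 -0.05 0" --pt "0 0.0013 -0.1 0" --pt "0 0.0013 -0.1375 0" --pt "0 0.0013 -0.1625 0" --pt "0 0.0013 -0.1788 0" --pt "0 0.0013 -0.1788 0" --pt "0 0.0013 -0.1788 0"

```text
time: 10.87
ee_pos: [0.4309, 0.1724, 0.0082]
tcp_rot: [179.4, 0.2, -108.7]
wrist_force: [-0.2, -0.2, 0.2]
opening: 0.0855
grasp_force: 0.0
```

servo_tool --pt "0 0 0 0" --pt "0 0 0 0" --pt "0 0 0 0" --pt "0 0 0 0" --pt "0 0 0 0" --pt "0 0 0 0" --pt "0 0 0 0" --pt "0 0 0 0" --pt "0 0 0 0" --claw 1 --force 50

```text
time: 11.62
ee_pos: [0.4314, 0.1731, 0.0092]
tcp_rot: [179.5, 0.3, -108.7]
wrist_force: [-1.3, -0.8, 5.8]
opening: 0.0282
grasp_force: 49.2
```

In the tool's units: -59.3 cm / 80 = -0.7413, 5.2 cm / 80 = 0.065.

servo_tool --pt "0 0 0.0125 0" --pt "0 0 0.0375 0" --pt "0 0 0.075 0" --pt "0 -0.0125 0.1125 0" --pt "0.005 -0.05 0.1375 0" --pt "0.0088 -0.1 0.1375 0" --pt "0.0125 -0.15 0.1375 0" --pt "0.0175 -0.2 0.1375 0" --pt "0.0225 -0.25 0.1375 0" --pt "0.0263 -0.3 0.1375 0" --pt "0.0313 -0.35 0.1375 0" --pt "0.035 -0.4 0.1375 0" --pt "0.04 -0.45 0.1375 0" --pt "0.0438 -0.5 0.1375 0" --pt "0.0488 -0.55 0.1375 0" --pt "0.0525 -0.6 0.1375 0" --pt "0.0575 -0.65 0.1375 0" --pt "0.0613 -0.7 0.1375 0" --pt "0.065 -0.7325 0.1375 0" --pt "0.065 -0.7413 0.1375 0"

```text
time: 13.28
ee_pos: [0.4827, -0.4239, 0.1178]
tcp_rot: [179.5, 0.2, -108.9]
wrist_force: [0.5, 0.3, -1.2]
opening: 0.0287
grasp_force: 49.7
```

servo_tool --pt "0 0 0 0" --pt "0 0 0 0" --pt "0 0 0 0"

```text
time: 13.53
ee_pos: [0.4832, -0.4188, 0.1187]
tcp_rot: [179.5, 0.3, -108.7]
wrist_force: [-0.2, -0.2, -1.5]
opening: 0.0282
grasp_force: 49.7
```

```bash
python3 - <<'E'
from h import *
o=get_obs();print(o['ee_pos'],o['tcp_rot'],o['wrist_force'],o['grasp_force'])
im=camera('wrist');cv2.imwrite('pics/w3.png',im[:,:,::-1])
C=cam('wrist',o)
for c in blobs(blue(im),100): print(cen(c).round(),cv2.contourArea(c),onz(C,cen(c),.006).round(4))
E
```

```text
[ 0.48315852 -0.41878933  0.11867278] [ 179.47667896    0.25857507 -108.6987212 ] [-0.18235281 -0.21073547 -1.53320398] 49.66371934628114
[565. 347.] 286.0 [ 0.2877 -0.1722  0.006 ]
[471. 254.] 1715.0 [ 0.3637 -0.3162  0.006 ]
[322. 186.] 968.5 [ 0.4781 -0.4268  0.006 ]
```

View pics/w3.png

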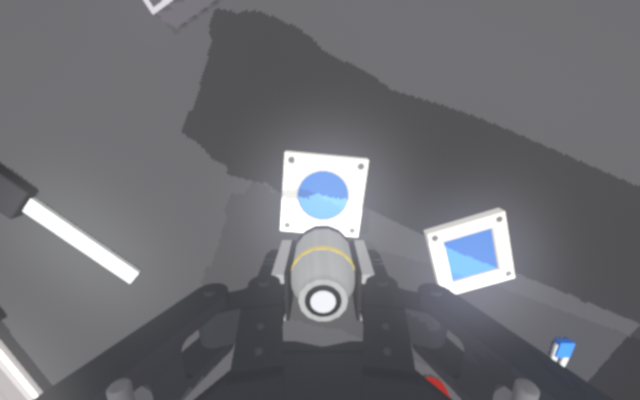

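The nest's recess is centred at about (323,195) and the objective is held upright. I'll lower it.

In the tool's units: -10.3 cm / 80 = -0.1288, -10.2 cm / 80 = -0.1275.

servo_tool --pt "0 -0.0013 -0.0375 0" --pt "0 -0.0013 -0.075 0" --pt "0 -0.0013 -0.1 0" --pt "0 -0.0013 -0.1125 0" --pt "0 -0.0013 -0.1188 0" --pt "0 -0.0013 -0.1225 0" --pt "0 -0.0013 -0.125 0" --pt "0 -0.0013 -0.1263 0" --pt "0 -0.0013 -0.1275 0" --pt "0 -0.0013 -0.1288 0" --pt "0 -0.0013 -0.1288 0"

```text
time: 14.5
ee_pos: [0.4832, -0.4212, 0.0157]
tcp_rot: [179.5, 0.2, -108.8]
wrist_force: [0.6, 0.1, -1.5]
opening: 0.0285
grasp_force: 49.7
```

Lower slowly until contact.

In the tool's units: -0.15 cm / 80 = -0.0019, -0.1 cm / 80 = -0.0013.

servo_tool --pt "0 0 -0.0006 0" --pt "0 0 -0.0013 0" --pt "0 0 -0.0019 0" --pt "0 0 -0.0019 0"

```text
time: 14.83
ee_pos: [0.4833, -0.4213, 0.0153]
tcp_rot: [179.6, 0.2, -108.8]
wrist_force: [-2.7, 1.8, 6.9]
opening: 0.0283
grasp_force: 50.7
```

In the tool's units: 26.6 cm / 80 = 0.3325, -3.6 cm / 80 = -0.045.

servo_tool --pt "0 0 0 0" --pt "0 0 0 0" --pt "0 0 0 0" --pt "0 0 0 0" --pt "0 0 0 0" --pt "0 0 0 0" --pt "0 0 0.025 0" --pt "0 0 0.0625 0" --pt "0 0 0.1125 0" --pt "0 0 0.1625 0" --pt "-0.0063 0.05 0.1688 0" --pt "-0.0125 0.1 0.1688 0" --pt "-0.02 0.15 0.1688 0" --pt "-0.0275 0.2 0.1688 0" --pt "-0.0338 0.25 0.1688 0" --pt "-0.04 0.3 0.1688 0" --pt "-0.045 0.3325 0.1688 0" --pt "-0.045 0.3325 0.1688 0" --pt "-0.045 0.3325 0.1688 0" --pt "-0.045 0.3325 0.1688 0" --claw 0

```text
time: 16.5
ee_pos: [0.4473, -0.1553, 0.149]
tcp_rot: [179.5, 0.2, -108.7]
wrist_force: [-0.6, -0.5, -0.3]
opening: 0.0856
grasp_force: 0.0
```

```bash
python3 - <<'E'
from h import *
o=get_obs();print(o['ee_pos'],o['tcp_rot'],o['opening'])
im=camera('wrist');cv2.imwrite('pics/w4.png',im[:,:,::-1])
C=cam('wrist',o); t=camera('top');s=camera('side')
for c in blobs(red(im),100): print(cen(c).round(),cv2.contourArea(c),cv2.boundingRect(c),onz(C,cen(c),.02).round(4))
c=max(blobs(red(im),100),key=lambda c:-np.hypot(*(cen(c)-[320,195])))
ct=min(blobs(red(t),8),key=lambda c:np.hypot(*(cen(c)-[370,233])))
print('tri',tri(C,cen(c),cam('top'),cen(ct)))
for im,n,w in((t,'t',(461,221)),(s,'s',(366,365))):
    x,y=w; k=im[y-40:y+35,x-40:x+40]; cv2.imwrite(f'pics/o{n}.png',cv2.resize(k,None,fx=4,fy=4)[:,:,::-1])
cv2.imwrite('pics/o.png',np.hstack([cv2.imread('pics/ot.png'),cv2.imread('pics/os.png')]))
E
```

```text
[ 0.4473466  -0.15525732  0.14902598] [ 179.52936619    0.22802858 -108.72530806] 0.08556036162227823
[499. 286.] 1376.0 (482, 258, 34, 58) [0.301  0.0047 0.02  ]
[323. 191.] 2005.5 (298, 165, 52, 53) [ 0.4445 -0.1543  0.02  ]
tri (array([ 0.44780603, -0.14870865, -0.00082704]), np.float64(0.0034406739257907873))
```

View pics/o.png

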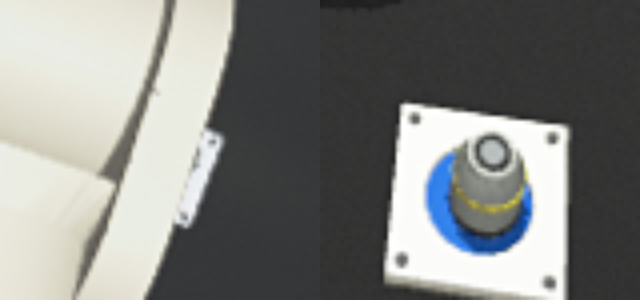

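The objective stands upright in its recess (side crop, centre about (485,190)). The wrist mask puts the cap at (0.4445,−0.154), which agrees with the first measurement. Grip it now.

In the tool's units: -14.4 cm / 80 = -0.18, -13 cm / 80 = -0.1625.

servo_tool --pt "-0.0013 0.0013 -0.05 0" --pt "-0.0013 0.0013 -0.1 0" --pt "-0.0013 0.0013 -0.1375 0" --pt "-0.0013 0.0013 -0.1625 0" --pt "-0.0013 0.0013 -0.18 0" --pt "-0.0013 0.0013 -0.18 0" --pt "-0.0013 0.0013 -0.18 0"

```text
time: 17.23
ee_pos: [0.4456, -0.1545, 0.0044]
tcp_rot: [179.4, 0.2, -108.8]
wrist_force: [-0.0, 0.0, 0.5]
opening: 0.0853
grasp_force: 0.0
```

servo_tool --pt "0 0 0 0" --pt "0 0 0 0" --pt "0 0 0 0" --pt "0 0 0 0" --pt "0 0 0 0" --pt "0 0 0 0" --pt "0 0 0 0" --pt "0 0 0 0" --claw 1 --force 30

```text
time: 17.9
ee_pos: [0.4468, -0.1544, 0.0062]
tcp_rot: [179.6, 0.2, -108.8]
wrist_force: [-1.9, -1.3, 5.1]
opening: 0.0447
grasp_force: 30.3
```

In the tool's units: 44.5 cm / 80 = 0.5563, -7.7 cm / 80 = -0.0963.

servo_tool --pt "0 0 0.0125 0" --pt "0 0 0.0375 0" --pt "0 0 0.075 0" --pt "0 0.0063 0.1125 0" --pt "-0.0075 0.05 0.1375 0" --pt "-0.0163 0.1 0.1375 0" --pt "-0.025 0.15 0.1375 0" --pt "-0.0338 0.2 0.1375 0" --pt "-0.0425 0.25 0.1375 0" --pt "-0.0513 0.3 0.1375 0" --pt "-0.06 0.35 0.1375 0" --pt "-0.0688 0.4 0.1375 0" --pt "-0.0775 0.45 0.1375 0" --pt "-0.0863 0.5 0.1375 0" --pt "-0.0925 0.5375 0.1375 0" --pt "-0.0963 0.5563 0.1375 0" --pt "-0.0963 0.5563 0.1375 0" --pt "-0.0963 0.5563 0.1375 0" --pt "-0.0963 0.5563 0.1375 0"

```text
time: 19.48
ee_pos: [0.3692, 0.2904, 0.1153]
tcp_rot: [179.5, 0.2, -108.8]
wrist_force: [0.3, -0.5, 0.2]
opening: 0.0448
grasp_force: 30.9
```

```bash
python3 - <<'E'
from h import *
o=get_obs();print(o['ee_pos'],o['tcp_rot'],o['wrist_force'],o['grasp_force'])
im=camera('wrist');cv2.imwrite('pics/w5.png',im[:,:,::-1])
C=cam('wrist',o)
print(proj(C,[.3684,.2902,.006]))
E
```

```text
[0.36917899 0.29041813 0.11530027] [ 179.50758223    0.23555154 -108.75382779] [ 0.25041069 -0.548849    0.1574695 ] 30.864013249520212
[320.78024566 196.72320747]
```

View pics/w5.png

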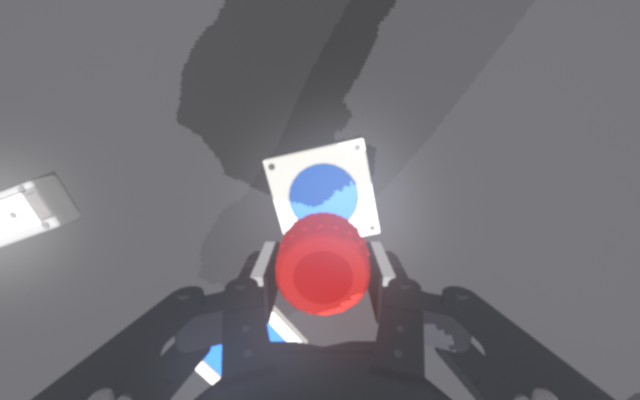

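The recess centre is at about (323,195), against a predicted (321,197). Lower the cap.

In the tool's units: -10.3 cm / 80 = -0.1288, -10.2 cm / 80 = -0.1275.

servo_tool --pt "0 0 -0.0375 0" --pt "0 0 -0.075 0" --pt "0 0 -0.1 0" --pt "0 0 -0.1125 0" --pt "0 0 -0.12 0" --pt "0 0 -0.1238 0" --pt "0 0 -0.1263 0" --pt "0 0 -0.1275 0" --pt "0 0 -0.1288 0" --pt "0 0 -0.1288 0" --pt "0 0 -0.1288 0"

```text
time: 20.45
ee_pos: [0.3693, 0.2912, 0.0124]
tcp_rot: [179.5, 0.3, -108.7]
wrist_force: [-0.4, -0.3, -0.7]
opening: 0.0449
grasp_force: 30.9
```

In the tool's units: -0.15 cm / 80 = -0.0019, -0.1 cm / 80 = -0.0013.

servo_tool --pt "0 0 -0.0006 0" --pt "0 0 -0.0013 0" --pt "0 0 -0.0019 0" --pt "0 0 -0.0019 0"

```text
time: 20.78
ee_pos: [0.3694, 0.2912, 0.0122]
tcp_rot: [179.5, 0.3, -108.7]
wrist_force: [-4.7, -3.2, 15.4]
opening: 0.0448
grasp_force: 32.2
```

In the tool's units: 25.5 cm / 80 = 0.3188, 13.5 cm / 80 = 0.1688, -1.24 rad / 3.1416 = -0.3947.

servo_tool --pt "0 0 0 0" --pt "0 0 0 0" --pt "0 0 0 0" --pt "0 0 0 0" --pt "0 0 0 0" --pt "0 0 0 0" --pt "0 0 0.025 0" --pt "0 0 0.0625 0" --pt "0 0 0.1125 0" --pt "0 0 0.1625 0" --pt "0.0375 -0.0125 0.1688 -0.0637" --pt "0.0875 -0.025 0.1688 -0.1273" --pt "0.1375 -0.04 0.1688 -0.191" --pt "0.1875 -0.055 0.1688 -0.2546" --pt "0.2375 -0.07 0.1688 -0.3183" --pt "0.2875 -0.0838 0.1688 -0.382" --pt "0.3188 -0.0925 0.1688 -0.3947" --pt "0.3188 -0.0925 0.1688 -0.3947" --pt "0.3188 -0.0925 0.1688 -0.3947" --pt "0.3188 -0.0925 0.1688 -0.3947" --claw 0

```text
time: 22.45
ee_pos: [0.6246, 0.2164, 0.1443]
tcp_rot: [179.5, 0.2, 179.8]
wrist_force: [-0.8, 0.6, -0.2]
opening: 0.0854
grasp_force: 0.0
```

servo_tool --pt "0 0 0 0" --pt "0 0 0 0"

```text
time: 22.62
ee_pos: [0.6241, 0.2169, 0.1451]
tcp_rot: [179.5, 0.2, -179.6]
wrist_force: [-0.8, -0.2, 0.1]
opening: 0.0852
grasp_force: 0.0
```

```bash
python3 - <<'E'
from h import *
o=get_obs();print(o['ee_pos'],o['tcp_rot'],o['opening'])
im=camera('wrist');cv2.imwrite('pics/w6.png',im[:,:,::-1])
C=cam('wrist',o)
for c in blobs(bright(im),300):
    P=np.array([onz(C,v,.026)[:2] for v in c[:,0]],np.float32)*1000
    print(cen(c).round(),cv2.minAreaRect(P))
print(proj(C,[.624,.2172,.018]))
E
```

```text
[0.62407182 0.21692753 0.14508732] [ 179.5004659     0.21836144 -179.5880497 ] 0.08519009593174201
[152. 386.] ((849.354736328125, 21.030012130737305), (60.37208938598633, 44.35615539550781), 89.81501770019531)
[493. 386.] ((849.654052734375, 422.8170166015625), (62.537349700927734, 46.354087829589844), 89.81484985351562)
[ 13. 381.] ((841.9522705078125, -133.6457977294922), (30.63791847229004, 68.09170532226562), 44.4712028503418)
[205. 277.] ((707.6314697265625, 101.54869079589844), (18.482118606567383, 71.21167755126953), 60.58222579956055)
[456. 173.] ((660.8455810546875, 362.0027770996094), (489.33563232421875, 401.3210144042969), 87.15754699707031)
[ 73. 201.] ((663.33203125, 9.958572387695312), (188.040771484375, 380.34649658203125), 72.7712631225586)
[320.84715754 193.23304443]
```

View pics/w6.png

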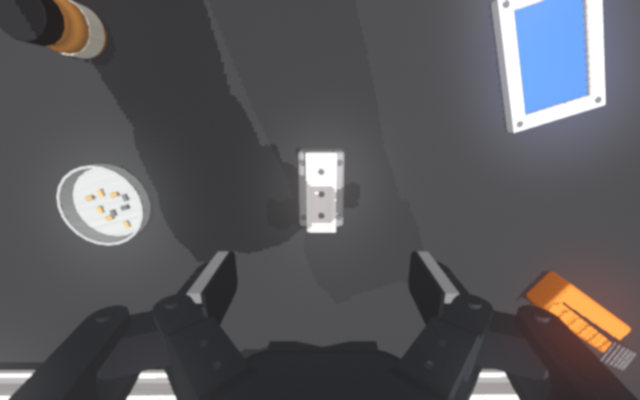

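The block is centred at about (321,192), square to the fingers, against a predicted (321,193). Grip it.

In the tool's units: -14 cm / 80 = -0.175, -13 cm / 80 = -0.1625.

servo_tool --pt "0 0 -0.05 0" --pt "0 0 -0.1 0" --pt "0 0 -0.1375 0" --pt "0 0 -0.1625 0" --pt "0 0 -0.175 0" --pt "0 0 -0.175 0" --pt "0 0 -0.175 0"

```text
time: 23.25
ee_pos: [0.6243, 0.2171, 0.0062]
tcp_rot: [179.5, 0.3, -179.7]
wrist_force: [0.5, 0.1, 0.1]
opening: 0.0851
grasp_force: 0.0
```

servo_tool --pt "0 0 0 0" --pt "0 0 0 0" --pt "0 0 0 0" --pt "0 0 0 0" --pt "0 0 0 0" --pt "0 0 0 0" --pt "0 0 0 0" --pt "0 0 0 0" --claw 1 --force 70

```text
time: 23.92
ee_pos: [0.6249, 0.2172, 0.007]
tcp_rot: [179.4, 0.4, -179.8]
wrist_force: [-1.0, -0.2, 6.6]
opening: 0.0408
grasp_force: 73.3
```

```bash
python3 - <<'E'
from h import *
t=cv2.imread('pics/top0.png')[:,:,::-1];T=cam('top')
for p,z in (((174,214),.006),((428,261),.006)):
    c=min(blobs(blue(t)),key=lambda c:np.hypot(*(cen(c)-p)))
    P=np.array([onz(T,v,z)[:2] for v in c[:,0]],np.float32)*1000
    r=cv2.minAreaRect(P);b=cv2.boxPoints(r);e=[b[1]-b[0],b[2]-b[1]];print(r,[(np.hypot(*v).round(1),np.degrees(np.arctan2(v[1],v[0])).round(1)) for v in e])
E
```

```text
((503.96807861328125, 416.57452392578125), (87.05435180664062, 56.53649139404297), 17.672565460205078) [(np.float32(56.5), np.float32(-72.3)), (np.float32(87.1), np.float32(17.7))]
((368.10992431640625, -317.8912048339844), (45.43364715576172, 44.49568557739258), 0.109858937561512) [(np.float32(44.5), np.float32(-89.9)), (np.float32(45.4), np.float32(0.1))]
```

In the tool's units: 19.9 cm / 80 = 0.2488, -12.2 cm / 80 = -0.1525, 0.312 rad / 3.1416 = 0.0993.

servo_tool --pt "0 0 0.0125 0" --pt "0 0 0.0375 0" --pt "0 0 0.075 0" --pt "0 0 0.1125 0" --pt "-0.0188 0.0313 0.1375 0.0159" --pt "-0.0438 0.0688 0.1375 0.0318" --pt "-0.0688 0.1125 0.1375 0.0477" --pt "-0.0938 0.1563 0.1375 0.0637" --pt "-0.1188 0.1938 0.1375 0.0796" --pt "-0.14 0.2275 0.1375 0.0993" --pt "-0.1525 0.2488 0.1375 0.0993" --pt "-0.1525 0.2488 0.1375 0.0993" --pt "-0.1525 0.2488 0.1375 0.0993" --pt "-0.1525 0.2488 0.1375 0.0993"

```text
time: 25.08
ee_pos: [0.5022, 0.4156, 0.1154]
tcp_rot: [179.5, 0.2, -161.9]
wrist_force: [-0.1, -0.2, -2.2]
opening: 0.0405
grasp_force: 72.2
```

```bash
python3 - <<'E'
from h import *
o=get_obs();print(o['ee_pos'],o['tcp_rot'],o['wrist_force'],o['grasp_force'])
im=camera('wrist');cv2.imwrite('pics/w7.png',im[:,:,::-1])
C=cam('wrist',o)
print(proj(C,[.503,.4166,.006]))
E
```

```text
[0.50217632 0.41555073 0.11543377] [ 179.51630521    0.22177886 -161.92733717] [-0.06280496 -0.20584257 -2.22105299] 72.15784192085266
[321.16222112 199.53369794]
```

View pics/w7.png

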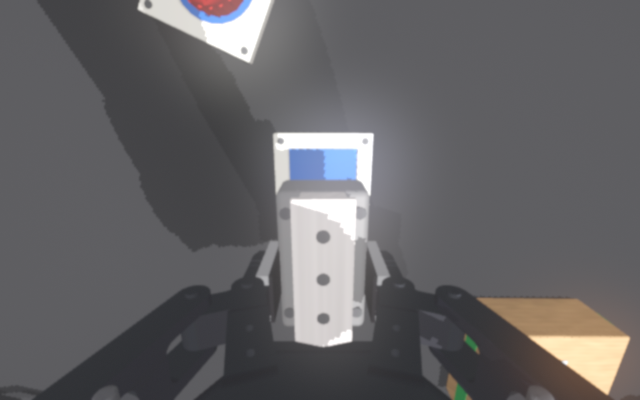

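The block hangs square to its nest, whose recess spans columns 290–357, and the cap sits in its own recess at top left. Lower the block.

In the tool's units: -10.15 cm / 80 = -0.1269, -10.1 cm / 80 = -0.1263.

servo_tool --pt "0 0 -0.0375 0" --pt "0 0 -0.075 0" --pt "0 0 -0.1 0" --pt "0 0 -0.1125 0" --pt "0 0 -0.1188 0" --pt "0 0 -0.1225 0" --pt "0 0 -0.125 0" --pt "0 0 -0.1263 0" --pt "0 0 -0.1269 0" --pt "0 0 -0.1269 0" --pt "0 0 -0.1269 0"

```text
time: 26.05
ee_pos: [0.5023, 0.4162, 0.0145]
tcp_rot: [179.5, 0.3, -161.9]
wrist_force: [-1.0, -0.7, -2.6]
opening: 0.0404
grasp_force: 72.1
```

In the tool's units: -0.15 cm / 80 = -0.0019, -0.1 cm / 80 = -0.0013.

servo_tool --pt "0 0 -0.0006 0" --pt "0 0 -0.0013 0" --pt "0 0 -0.0019 0" --pt "0 0 -0.0019 0"

```text
time: 26.38
ee_pos: [0.5022, 0.4161, 0.013]
tcp_rot: [179.5, 0.3, -161.9]
wrist_force: [-2.7, -1.6, 4.2]
opening: 0.0404
grasp_force: 72.8
```

In the tool's units: 13.5 cm / 80 = 0.1688, 13 cm / 80 = 0.1625.

servo_tool --pt "0 0 0 0" --pt "0 0 0 0" --pt "0 0 0 0" --pt "0 0 0 0" --pt "0 0 0 0" --pt "0 0 0 0" --pt "0 0 0.025 0" --pt "0 0 0.0625 0" --pt "0 0 0.1125 0" --pt "0 0 0.1625 0" --pt "0 0 0.1688 0" --claw 0

```text
time: 27.3
ee_pos: [0.5038, 0.4174, 0.1557]
tcp_rot: [179.3, 0.8, -161.9]
wrist_force: [0.6, 1.0, 1.3]
opening: 0.0851
grasp_force: 0.0
```

In the tool's units: -65.8 cm / 80 = -0.8225, -63 cm / 80 = -0.7875, -1.41 rad / 3.1416 = -0.4488.

servo_tool --pt "0.0075 -0.0375 0 -0.0318" --pt "0.0175 -0.0875 0 -0.0637" --pt "0.0275 -0.1375 0 -0.0955" --pt "0.0375 -0.1875 0 -0.1273" --pt "0.0475 -0.2375 0 -0.1592" --pt "0.0575 -0.2875 0 -0.191" --pt "0.0675 -0.3375 0 -0.2228" --pt "0.0775 -0.3875 0 -0.2546" --pt "0.0875 -0.4375 0 -0.2865" --pt "0.0975 -0.4875 0 -0.3183" --pt "0.1075 -0.5375 0 -0.3501" --pt "0.1175 -0.5875 0 -0.382" --pt "0.1275 -0.6375 0 -0.4138" --pt "0.1375 -0.6875 0 -0.4488" --pt "0.1475 -0.7375 0 -0.4488" --pt "0.1563 -0.7875 0 -0.4488" --pt "0.1625 -0.8225 0 -0.4488" --pt "0.1625 -0.8225 0 -0.4488" --pt "0.1625 -0.8225 0 -0.4488" --pt "0.1625 -0.8225 0 -0.4488"

```text
time: 28.97
ee_pos: [0.632, -0.2417, 0.1471]
tcp_rot: [179.5, 0.2, 117.3]
wrist_force: [-0.5, 0.4, -0.3]
opening: 0.0853
grasp_force: 0.0
```

```bash
python3 - <<'E'
from h import *
o=get_obs();print(o['ee_pos'],o['tcp_rot'],o['opening'],o['q'].round(1))
im=camera('wrist');cv2.imwrite('pics/w8.png',im[:,:,::-1])
t=camera('top')
C=cam('wrist',o);print(proj(C,[.6317,-.2418,.03]),proj(C,[.6317,-.2418,.0]))
a=np.hstack([cv2.resize(im[120:280,220:420],None,fx=2,fy=2),cv2.resize(t[185:265,140:240],None,fx=4,fy=4)])
cv2.imwrite('pics/c8.png',a[:,:,::-1])
E
```

```text
[ 0.63198287 -0.24173085  0.14705507] [179.5009968    0.20704393 117.27662014] 0.08530769410914042 [-21.   21.4  20.2  88.3   0.2  41.7]
[321.6775226  196.22996709] [321.48751553 188.01149766]
```

View pics/c8.png

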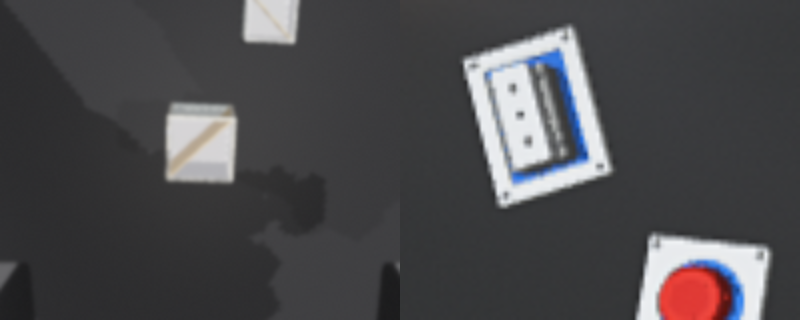

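In the crop, the cube is square to the fingers with its top centre at full-frame (321,194.5), against a predicted (322,196). The decoy is clear of the fingers, and the block and cap are seated in their recesses. Grip the cube.

In the tool's units: -14.1 cm / 80 = -0.1763, -13 cm / 80 = -0.1625.

servo_tool --pt "0 0 -0.05 0" --pt "0 0 -0.1 0" --pt "0 0 -0.1375 0" --pt "0 0 -0.1625 0" --pt "0 0 -0.1763 0" --pt "0 0 -0.1763 0" --pt "0 0 -0.1763 0"

```text
time: 29.65
ee_pos: [0.6325, -0.2414, 0.0073]
tcp_rot: [179.5, 0.3, 117.3]
wrist_force: [0.2, 0.0, 1.2]
opening: 0.0854
grasp_force: 0.0
```

servo_tool --pt "0 0 0 0" --pt "0 0 0 0" --pt "0 0 0 0" --pt "0 0 0 0" --pt "0 0 0 0" --pt "0 0 0 0" --pt "0 0 0 0" --pt "0 0 0 0" --pt "0 0 0 0" --claw 1 --force 40

```text
time: 30.4
ee_pos: [0.6325, -0.2423, 0.0073]
tcp_rot: [179.4, 0.3, 117.3]
wrist_force: [-0.9, 0.5, 6.7]
opening: 0.0295
grasp_force: 40.3
```

In the tool's units: -26.5 cm / 80 = -0.3313, -7.6 cm / 80 = -0.095, -0.476 rad / 3.1416 = -0.1515.

servo_tool --pt "0 0 0.0125 0" --pt "0 0 0.0375 0" --pt "0 0 0.075 0" --pt "0 0 0.1125 0" --pt "-0.0375 -0.01 0.1375 -0.0255" --pt "-0.0875 -0.025 0.1375 -0.0509" --pt "-0.1375 -0.04 0.1375 -0.0764" --pt "-0.1875 -0.0538 0.1375 -0.1019" --pt "-0.2375 -0.0688 0.1375 -0.1273" --pt "-0.2875 -0.0825 0.1375 -0.1515" --pt "-0.3188 -0.0913 0.1375 -0.1515" --pt "-0.3313 -0.095 0.1375 -0.1515" --pt "-0.3313 -0.095 0.1375 -0.1515" --pt "-0.3313 -0.095 0.1375 -0.1515" --pt "-0.3313 -0.095 0.1375 -0.1515"

```text
time: 31.65
ee_pos: [0.3681, -0.3179, 0.1165]
tcp_rot: [179.5, 0.2, 90.1]
wrist_force: [-0.6, -0.1, 0.1]
opening: 0.0294
grasp_force: 39.8
```

```bash
python3 - <<'E'
from h import *
o=get_obs();print(o['ee_pos'],o['tcp_rot'],o['wrist_force'],o['grasp_force'])
im=camera('wrist');cv2.imwrite('pics/w9.png',im[:,:,::-1])
C=cam('wrist',o);print(proj(C,[.3675,-.3178,.006]))
E
```

```text
[ 0.36808043 -0.31792819  0.11650572] [179.46441528   0.24059395  90.05889213] [-0.57830997 -0.07176339  0.06452898] 39.81462478637695
[321.77936575 197.7018835 ]
```

View pics/w9.png

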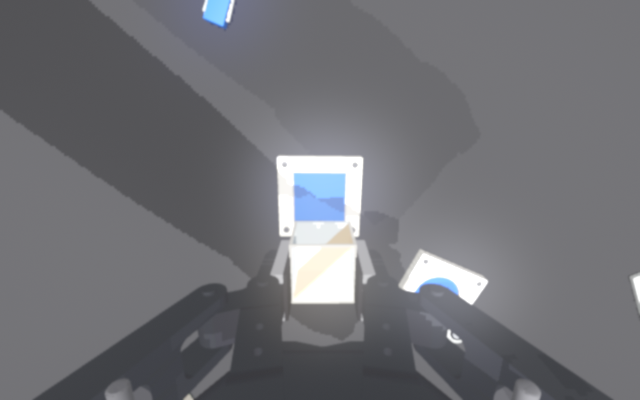

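The recess is centred at (320,197), against a predicted (322,198), and the cube hangs square to it. Lower it.

In the tool's units: -10.15 cm / 80 = -0.1269, -10.1 cm / 80 = -0.1263.

servo_tool --pt "0 0 -0.0375 0" --pt "0 0 -0.075 0" --pt "0 0 -0.1 0" --pt "0 0 -0.1125 0" --pt "0 0 -0.1188 0" --pt "0 0 -0.1225 0" --pt "0 0 -0.125 0" --pt "0 0 -0.1263 0" --pt "0 0 -0.1269 0" --pt "0 0 -0.1269 0" --pt "0 0 -0.1269 0"

```text
time: 32.62
ee_pos: [0.3673, -0.3183, 0.0154]
tcp_rot: [179.5, 0.3, 90.0]
wrist_force: [1.1, 0.3, -0.5]
opening: 0.0292
grasp_force: 39.9
```

In the tool's units: -0.15 cm / 80 = -0.0019, -0.1 cm / 80 = -0.0013.

servo_tool --pt "0 0 -0.0006 0" --pt "0 0 -0.0013 0" --pt "0 0 -0.0019 0" --pt "0 0 -0.0019 0"

```text
time: 32.95
ee_pos: [0.3671, -0.3181, 0.0133]
tcp_rot: [179.5, 0.2, 90.0]
wrist_force: [-1.0, 1.1, -0.6]
opening: 0.029
grasp_force: 40.0
```

In the tool's units: -0.1 cm / 80 = -0.0013, -0.05 cm / 80 = -0.0006.

servo_tool --pt "0 0 -0.0006 0" --pt "0 0 -0.0013 0" --pt "0 0 -0.0013 0"

```text
time: 33.2
ee_pos: [0.3671, -0.3181, 0.0132]
tcp_rot: [179.5, 0.3, 90.0]
wrist_force: [-3.6, 2.6, 8.9]
opening: 0.0293
grasp_force: 41.0
```

Contact. Release, rise and move aside for a final look.

In the tool's units: 26 cm / 80 = 0.325, 24 cm / 80 = 0.3.

servo_tool --pt "0 0 0 0" --pt "0 0 0 0" --pt "0 0 0 0" --pt "0 0 0 0" --pt "0 0 0 0" --pt "0 0 0 0" --pt "0 0 0.025 0" --pt "0 0 0.0625 0" --pt "0 0 0.1125 0" --pt "0 0 0.1625 0" --pt "0 0.05 0.1875 0" --pt "0 0.1 0.1875 0" --pt "0 0.15 0.1875 0" --pt "0 0.2 0.1875 0" --pt "0 0.25 0.1875 0" --pt "0 0.3 0.1875 0" --pt "0 0.325 0.1875 0" --pt "0 0.325 0.1875 0" --pt "0 0.325 0.1875 0" --claw 0

```text
time: 34.78
ee_pos: [0.3672, -0.0573, 0.1625]
tcp_rot: [179.5, 0.3, 90.2]
wrist_force: [0.6, -0.4, 0.3]
opening: 0.0852
grasp_force: 0.0
```

```bash
python3 - <<'E'
from h import *
t=camera('top');s=camera('side')
S=lambda im,x,y,w,h:cv2.resize(im[y:y+h,x:x+w],(400,300),interpolation=cv2.INTER_CUBIC)
a=np.vstack([np.hstack([S(t,140,185,100,90),S(t,400,195,100,90)]),np.hstack([S(s,220,100,120,90),S(s,240,300,160,100)])])
cv2.imwrite('pics/fin.png',a[:,:,::-1]); print(get_obs()['time'])
E
```

```text
34.8833
```

View pics/fin.png

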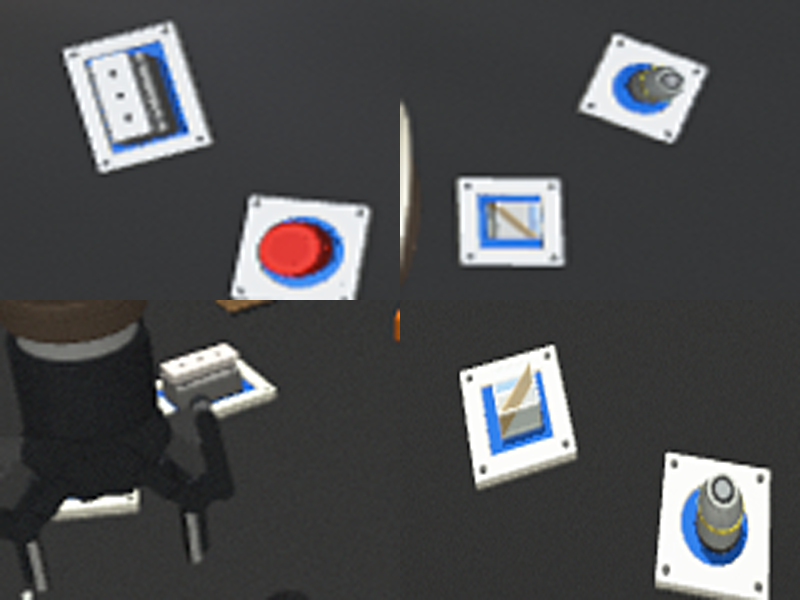

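All four parts stand upright inside the blue recesses. The top-view offsets are parallax from their heights. Handing in.

```bash
python3 -c "
from workcell import *
print(job_done())"
```

```text
the job is handed in; nothing more can be done
None
```

I put all four parts in their matching nests and handed the job in at about 35 s; the final pictures show each one upright in its recess, but the hand-in returned no verdict.

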